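# Find the free play of a shop's counter mill and lock its crank

## Task

Lock the hand mill on the shop counter. By its knob, rock the crank gently clockwise (seen from above) until you feel the drive resist, then anticlockwise until it resists again; set the crank in the middle of that free play, let go, and press the red lock pin fully down. Never force the crank or the pin, and leave the other goods where they stand.

Things in the scene. Friction and masses are not known exactly. Their poses are not given: they have to be found in the camera images.
- mill: Green counter mill, fixed, 170 x 170 mm, 124 mm high without its crank. Origin: centre of its underside; the crank turns about the vertical line through this point. The crank bar (22 mm wide, top 140 mm above the counter) has the knob at one end and the lock pin at the other; the hub on the axis reaches 152 mm.
- crank (a joint): Angle of the crank on the mill, rad, anticlockwise from above is positive. At 0 the knob lies to the mill's +y, the pin to its -y. Starts in its free play, within 0.04 of 0; turns with light friction (0.7 N at the knob) and stays where left. One end of the play lies between -0.9 and -0.04, the other between 0.04 and 0.9, new each time and unseen; the middle is up to 0.3 either side of 0.
- knob_center (a point): Centre of the dark wooden crank knob: upright cylinder 26 mm in diameter, 44 mm high (142 to 186 mm above the counter), 100 mm from the crank axis. It spins freely on its own spindle, so it can be held by fingers that keep their direction while the crank turns.
- pin_top (a point): Centre of the top of the red lock pin button: 26 mm in diameter, 178 mm above the counter when up. It rides on the crank, 60 mm from the axis, opposite to the knob.
- pin (a joint): Lock pin travel, m, 0 up, 0.018 fully down. Friction only (2.5 N), stays where left. Its flat shank meets the coupling after 5 mm and goes further only into the coupling's 13 mm wide hole, exactly in the middle of the free play: the crank must be within 0.04 rad of the middle (4 mm at the knob). More than 20 N of shank on coupling (about 22 N on the button) is forcing.
- dog: Hidden finger under the crank, turning with it, 50 mm from the axis; origin on the crank axis at the mill's underside. It meets the coupling at each end of the free play.
- coupling: Hidden coupling of the drive inside the mill; its origin, on the crank axis at the mill's underside, does not show how its inner parts have turned. Past an end of the play it resists like a spring, about 1.35 N per mm of knob travel: an end counts as felt at 2.5 N or more at the knob for 0.1 s; more than 16 N at the knob is forcing.
- shank: Steel shank of the lock pin, 8 mm in diameter; origin 178 mm below the top of the button.
- noodle_cup: Bystander: white and orange noodle cup with a red lid, 91 mm wide, 101 mm high, origin at the centre of its underside.
- tea_carton: Bystander: yellow and red carton, 60 x 85 x 110 mm, origin at the centre of its underside.
- milk_can: Bystander: blue can, 72 mm in diameter, 85 mm high, origin at the centre of its underside.

How it is judged:
On the way, in this order (a step that is already met when the one before it is completed fails the run):
1. the crank has been turned clockwise to the end of its free play and presses lightly on the drive (contact force between dog and coupling above 3 N and value of joint crank below -0.02 rad), for 0.1 s.
2. then anticlockwise to the other end, pressing lightly on the drive (contact force between dog and coupling above 3 N and value of joint crank above 0.02 rad), for 0.1 s.
At the end, for the whole second after the job is handed in: The lock pin is down in the coupling (at least 15.5 of its 18 mm), which holds the crank in the middle of its free play; the crank is still; the robot has let go; the goods stand upright (value of joint pin above 0.0155 m and velocity of joint crank between -0.1 and 0.1 rad/s and contact force between the fingers and anything else below 0.1 N and angle between each of noodle_cup, tea_carton, milk_can's own z axis and vertical below 0.15 rad); the robot touches nothing.
It fails at once if the crank was forced against the drive (more than 35 N at the dog, about 16 N at the knob) (contact force between dog and coupling above 35 N).
It fails at once if the pin was forced against the coupling (more than 20 N) (contact force between shank and coupling above 20 N).
It fails at once if a bystander was moved by more than 20 mm (distance of any of noodle_cup, tea_carton, milk_can from where it was at the start of the episode above 0.02 m).
It also fails if it takes over 70 s, if anything falls off the work surface, if the arm or the gripper's body presses on something with over 40 N, if the wrist force passes 120 N, or if a joint passes its speed limit or range.

## Robot

A 6-joint arm with a two-finger parallel gripper is mounted at the origin on the work surface. World frame = base frame: x ahead of the robot, y to its left, z up, the work surface at z = 0. Lengths are in m, angles in rad, forces in N, time in s.
With the tool pointing down it reaches from about 0.275 to 0.75 m from the base axis. Payload 10.2 kg.
Tool frame: the origin (TCP) lies on the centre line of the jaws, within the pads' length; the fingertips stand tcp_to_tips ahead of it and the grasp point (between the pads) lies 11 mm behind it (tcp_to_tips is the distance from the TCP to the fingertips, in m); z points along the fingers, y is the direction in which the jaws open and shut (so a half turn about z gives the same grasp; the last joint's range is limited). The gripper opens to 88 mm and grips with 3 to 60 N. Pads are 18 mm wide; open, the fingers measure 123 mm over their backs; the gripper's body (75 mm by 187 mm) begins 45 mm behind the grasp point.
Start: joints at [0.94, 0.313, 1.498, -0, 1.331, -0.223], TCP at [0.208, 0.482, 0.247] pointing down, gripper open.
Joint ranges: [-2.94, 2.94], [-0.97, 2.17], [0.19, 2.56], [-1.23, 4.37], [0.02, 3.11], [-2.88, 2.88]. Speed limits (rad/s): [2.39, 2.39, 3.01, 3.14, 3.14, 3.14].

## Interface

Orientations are given as a rotation vector (axis times angle).
In Python, from station import sense, capture, close_job, tcp_to_tips gives the robot as it stands.
- The arm moves only by the shell command python3 -m creep 'ROWS' [OPENING] [FORCE]. ROWS is JSON, a list of rows, each a list of 4 numbers: the shift along the tool's x, y, z in mm, then the turn about the tool's z in degrees. A call has 1 to 12 rows; each row is the pose to reach, as a shift and turn from the pose commanded when the call began, along the tool's axes at that moment; what a row does not reach only later rows make up. A row lasts 1/12 s, in which the tool goes at most 41.7 mm and 7.16 degrees, less where a joint would pass 70% of its speed; a pose out of reach is approached as far as the arm can. A call with a gripper value outside its range is refused whole. OPENING is the gripper command: -1 is shut, 1 is fully open, values between are in proportion, set as the call begins (- or left out, the last holds). The fingers move at their own pace and stop on an object; FORCE is the grip in N (left out, the last holds). Time passes only in rows, so rows that repeat a pose let the fingers close. It gives the time, the measured TCP pose, the force and the opening at its end, in the units of the state.
- sense(): the state, without advancing time (a new reading comes with each control period).
- capture(name): name is "scene" or "top" or "wrist"; returns a dict with "pixels" (400x640x3 uint8, red, green, blue), "range_z" (400x640 float32, m along the optical axis (not along the pixel's ray), 0 where there is no reading), "fx", "fy", "cx", "cy" (pixels), "dist" ([k1, k2, p1, p2, k3] as OpenCV has them; the pictures are not rectified), "R" (3x3) and "t" (3): a world point X has camera coordinates R X + t; the wrist camera has in their place "T_tool_cam" (4x4, takes a point from camera to tool coordinates, whose origin is the TCP and whose axes are the flange's). Camera axes: x right, y down, z forward; pixel columns grow to the right and rows downward; lengths in m; the calibration is good to about 2 mm. A picture is of the moment at which its call begins: read the wrist's pose just before it.
- close_job(): hands the job in, once; it reports no verdict.
The state is a dict: "clock": time; "qpos": joint angles; "qd": joint speeds; "tau": joint torques, N m; "eef_pos": TCP position; "tool_rot": TCP orientation; "wrist_force": force on the tool from outside, world axes, zero at the start; "wrist_torque": the same for the moment, N m; "grip_width": finger opening in m.
Only numpy, scipy, OpenCV 4.12 (cv2) and the standard library are available. Lean on these libraries where they do the work, as an engineer would, in place of code of your own. Each camera call takes 0.05 s, during which the arm holds its last target.

## Working session

There is one attempt and no reset: what is moved stays moved. The work goes in short steps, Python scripts to look and compute and a shell command to move; the robot and the scene stay as the last step left them, time stands still between calls to the robot, and variables do not carry over. Pictures are saved under pics/ and viewed, and the job is handed in when it is done.

```bash
ls; mkdir -p pics
python3 - <<'E'
from station import sense,capture,tcp_to_tips
import cv2
print(tcp_to_tips); print(sense())
for n in("scene","top","wrist"):
    c=capture(n); cv2.imwrite(f"pics/{n}0.png",c["pixels"][:,:,::-1]); print(n,c["fx"],c["cx"],c["cy"],c["dist"],c.get("t"),c.get("T_tool_cam"))
E
```

```text
pics
0.008
{'clock': 0.0, 'qpos': array([ 9.39610467e-01,  3.13438194e-01,  1.49838902e+00, -4.52345131e-05,
        1.33098962e+00, -2.23432602e-01]), 'qd': array([-0.00010734, -0.00088253, -0.00022728,  0.00044078, -0.00112878,
        0.00021165]), 'tau': array([ 6.63696173e-04, -4.02212012e+01, -2.52268213e+01,  6.94245938e-02,
        3.52910429e-02, -1.28727124e-04]), 'eef_pos': array([0.20809098, 0.48175897, 0.24618519]), 'tool_rot': array([-6.35958124e-01, -3.07607254e+00,  1.77837239e-03]), 'wrist_force': array([-0.5886113 ,  0.38318472, -0.34071053]), 'wrist_torque': array([ 0.08940492, -0.01740918,  0.00980668]), 'grip_width': 0.08848418651554814}
scene 361.54987382984496 319.20074858677367 205.15065486251888 [-0.08488615  0.          0.          0.          0.        ] [-0.63912608  0.15753835  0.82939316] None
top 507.67343385422316 323.4943191856372 203.86359102339904 [-0.1591493  0.         0.         0.         0.       ] [-0.00487795  0.66106957  1.02487681] None
wrist 317.26911022633095 320.223221544225 197.43974489759702 [0.01495353 0.         0.         0.         0.        ] None [[ 1.55218857e-04 -9.63040846e-01 -2.69355352e-01  6.81381682e-02]
 [ 9.99999962e-01  8.83820793e-05  2.60263248e-04  8.21454947e-04]
 [-2.26837952e-04 -2.69355382e-01  9.63040823e-01 -1.36906789e-01]
 [ 0.00000000e+00  0.00000000e+00  0.00000000e+00  1.00000000e+00]]
```

View pics/top0.png

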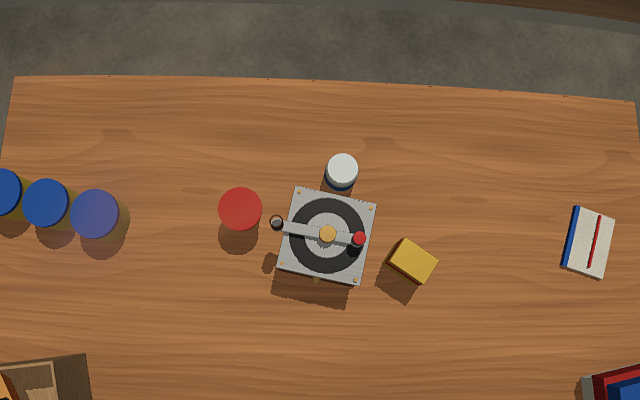

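View pics/scene0.png

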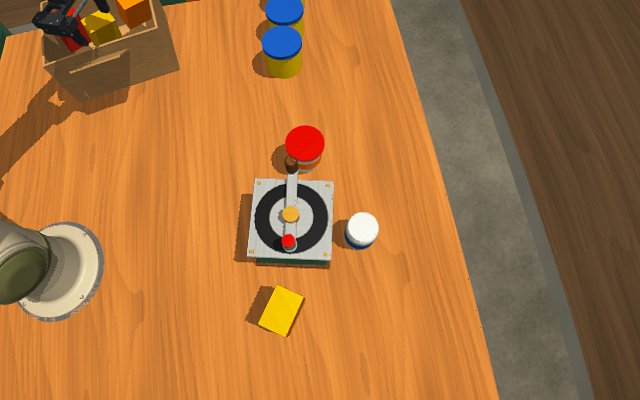

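View pics/wrist0.png

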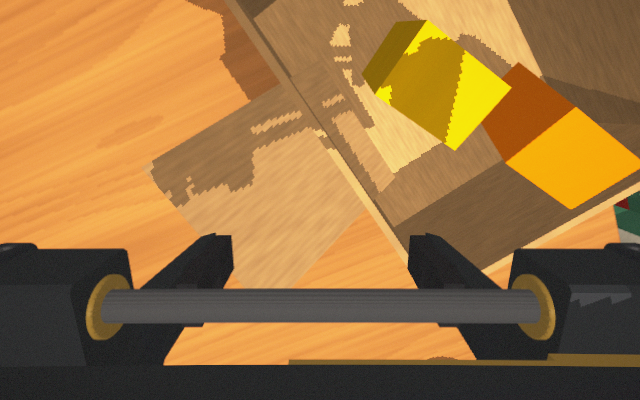

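The top view has the hub at about (327,233), the knob at (277,222), close to the red cup lid at (240,208), and the pin at (359,239). The scene view has the hub at (291,214), the knob at (291,164) and the pin at (288,241). I'll cast rays for these next.

```bash
cat > h.py <<'E'
import numpy as np,cv2
from station import sense,capture
from scipy.spatial.transform import Rotation as Ro
def KD(c): return np.array([[c["fx"],0,c["cx"]],[0,c["fy"],c["cy"]],[0,0,1.]]),np.array(c["dist"])
def cam(c,s=None):
    if "R" in c: R=np.array(c["R"]);t=np.array(c["t"]);return R.T,-R.T@t
    T=np.array(c["T_tool_cam"]);A=Ro.from_rotvec(s["tool_rot"]).as_matrix()
    return A@T[:3,:3],A@T[:3,3]+s["eef_pos"]
def ray(c,uv,s=None):
    K,d=KD(c);p=cv2.undistortPoints(np.array([[uv]],float),K,d)[0,0]
    R,o=cam(c,s);return o,R@np.array([p[0],p[1],1])
def onz(c,uv,z,s=None):
    o,d=ray(c,uv,s);return o+d*(z-o[2])/d[2]
def blobs(m,amin=25):
    n,l,st,ce=cv2.connectedComponentsWithStats(m.astype(np.uint8))
    return [(ce[i].round(1),st[i].tolist()) for i in range(1,n) if st[i,4]>=amin]
def tri(r1,r2):
    (o1,d1),(o2,d2)=r1,r2
    A=np.stack([d1,-d2],1);k=np.linalg.lstsq(A,o2-o1,rcond=None)[0]
    p,q=o1+k[0]*d1,o2+k[1]*d2;return (p+q)/2,np.linalg.norm(p-q)
E
python3 - <<'E'
from h import *
for n in("top","scene"):
    c=capture(n);hsv=cv2.cvtColor(c["pixels"],cv2.COLOR_RGB2HSV);H,S,V=[hsv[...,i].astype(int) for i in range(3)]
    roi=np.zeros(H.shape,bool)
    if n=="top": roi[140:300,200:450]=1
    else: roi[100:350,220:400]=1
    red=roi&((H<6)|(H>174))&(S>170)&(V>120)
    gold=roi&(H>14)&(H<28)&(S>110)&(V>160)
    print(n,"red",blobs(red),"\ngold",blobs(gold))
    cv2.imwrite(f"pics/{n}z.png",cv2.resize(c["pixels"][140:300,220:450] if n=="top" else c["pixels"][110:350,220:400],None,fx=3 if n=="top" else 2.4,fy=3 if n=="top" else 2.4,interpolation=cv2.INTER_CUBIC)[:,:,::-1])
    G={"top":dict(hub=((327.5,233.2),.152),knob=((277,222),.186),pin=((359.3,239),.178)),"scene":dict(hub=((290.6,213.9),.152),knob=((291,161),.186),pin=((288.2,241),.178))}[n]
    for k,(uv,z) in G.items(): print(k,onz(c,uv,z).round(4), c["range_z"][int(uv[1]),int(uv[0])])
E
```

```text
top red [(array([239.6, 208.4]), [218, 187, 44, 44, 1502]), (array([359. , 237.3]), [353, 231, 13, 13, 133])] 
gold [(array([327.4, 232.8]), [320, 225, 16, 16, 207]), (array([414.3, 260.2]), [390, 238, 49, 46, 1175])]
hub [0.5866 0.0091 0.152 ] 0.9847537
knob [0.6005 0.1056 0.186 ] 0.99329406
pin [ 0.5742 -0.0499  0.178 ] 0.9592512
scene red [(array([304.3, 143. ]), [285, 125, 39, 36, 1101]), (array([287.7, 240.3]), [281, 234, 14, 13, 139])] 
gold [(array([222.6, 119.2]), [220, 100, 7, 41, 130]), (array([293.6, 113.6]), [285, 100, 27, 30, 246]), (array([359.6, 154.6]), [341, 100, 41, 123, 899]), (array([269.6, 127.6]), [267, 122, 6, 15, 31]), (array([329.1, 155.3]), [322, 123, 15, 67, 318]), (array([261.3, 140. ]), [260, 133, 4, 14, 27]), (array([236.8, 140.2]), [232, 134, 10, 12, 44]), (array([269.8, 143.5]), [267, 140, 7, 9, 26]), (array([242. , 170.8]), [235, 144, 18, 53, 312]), (array([247.1, 153. ]), [244, 146, 7, 18, 56]), (array([262.7, 163.8]), [260, 154, 6, 18, 56]), (array([301.7, 176.4]), [298, 174, 8, 5, 29]), (array([230.5, 278.5]), [220, 188, 24, 162, 870]), (array([290.1, 213.6]), [282, 206, 17, 16, 213]), (array([385.2, 239.1]), [378, 226, 19, 27, 143]), (array([232.7, 243.4]), [231, 233, 5, 25, 60]), (array([388.7, 295.8]), [371, 246, 29, 104, 573]), (array([378.7, 298.6]), [366, 267, 26, 60, 218]), (array([273.6, 274.4]), [271, 268, 6, 15, 34]), (array([290.3, 278.2]), [287, 268, 8, 22, 84]), (array([316.3, 315.6]), [297, 269, 38, 81, 780]), (array([280.5, 310.3]), [258, 284, 46, 56, 1392]), (array([297.2, 327.4]), [292, 320, 9, 19, 38]), (array([303.4, 331.4]), [302, 320, 4, 23, 31]), (array([289., 341.]), [287, 331, 5, 19, 35]), (array([294.7, 340.3]), [293, 331, 5, 19, 38])]
hub [0.5901 0.0092 0.152 ] 0.7155481
knob [0.6058 0.1072 0.186 ] 0.9181379
pin [ 0.5799 -0.0508  0.178 ] 0.6745959
```

View pics/topz.png

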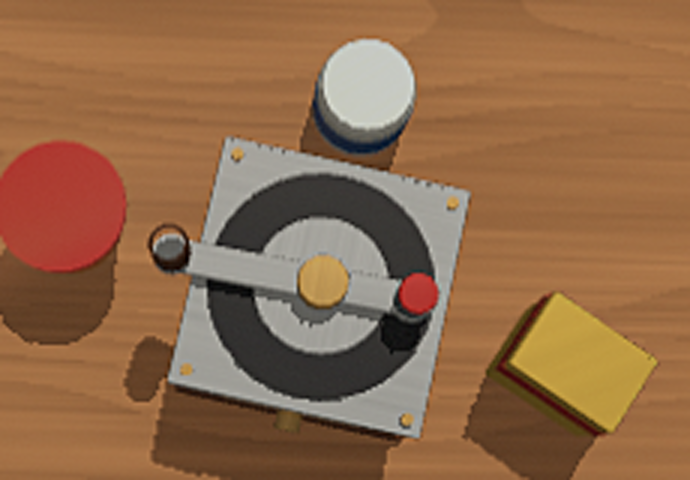

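View pics/scenez.png

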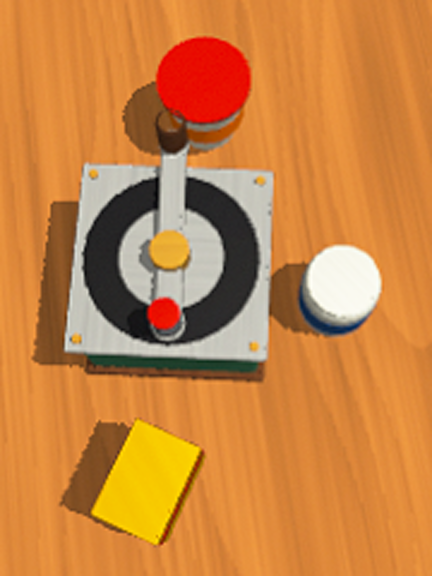

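Both views agree to about 4 mm. The cup is 101 mm high and the fingertips will stay above about 145 mm, so they pass over it. Now I'll work out the approach in tool axes.

```bash
cat > m.py <<'E'
from h import *
def masks(c):
    hsv=cv2.cvtColor(c["pixels"],cv2.COLOR_RGB2HSV);return [hsv[...,i].astype(int) for i in range(3)]
def totool(P,s=None):
    s=s or sense();A=Ro.from_rotvec(s["tool_rot"]).as_matrix();return A.T@(np.array(P)-s["eef_pos"])*1000
E
python3 - <<'E'
from m import *
ct,cs=capture("top"),capture("scene")
for n,a,b in(("hub",(327.4,232.8),(290.1,213.6)),("pin",(359,237.3),(287.7,240.3)),("cup",(239.6,208.4),(304.3,143)),("knob",(276.5,220.8),(291,161))):
    p,e=tri(ray(ct,a),ray(cs,b)); z=dict(hub=.152,pin=.178,cup=.101,knob=.186)[n]
    print(n,p.round(4),e.round(4),onz(ct,a,z).round(4),onz(cs,b,z).round(4))
for uv in((294.7,185.7),(376.5,203),(360,285.5),(276,267.5)): print(onz(ct,uv,.124).round(4))
s=sense();A=Ro.from_rotvec(s["tool_rot"]).as_matrix();print("axes\n",A.round(3))
E
```

```text
hub [0.5883 0.0097 0.1515] 0.0019 [0.5874 0.0093 0.152 ] [0.5892 0.0099 0.152 ]
pin [ 0.5783 -0.0492  0.176 ] 0.0015 [ 0.5774 -0.0493  0.178 ] [ 0.5791 -0.0493  0.178 ]
cup [0.6393 0.188  0.1008] 0.0024 [0.6382 0.1876 0.101 ] [0.6404 0.1884 0.101 ]
knob [0.6043 0.1073 0.1846] 0.003 [0.6027 0.1067 0.186 ] [0.6058 0.1072 0.186 ]
[0.6844 0.0763 0.124 ]
[ 0.6545 -0.09    0.124 ]
[ 0.4884 -0.0588  0.124 ]
[0.5191 0.1072 0.124 ]
axes
 [[-0.918  0.397 -0.   ]
 [ 0.397  0.918 -0.   ]
 [ 0.    -0.    -1.   ]]
```

Hub at (0.588, 0.0095), knob at (0.6047, 0.108) and 99 mm from the hub (100 expected). The mill's sides measure 169 mm and its yaw is about -10°. I'll move to above the knob and turn the jaws along the tangent.

```bash
python3 -m creep '[[-35,-12,0,6],[-73,-26,0,13],[-112,-41,0,20],[-152,-55,0,27],[-192,-70,0,34],[-232,-84,0,41],[-272,-99,0,48],[-312,-113,0,55],[-352,-128,0,62],[-392,-142,0,69],[-430,-156,0,76],[-450,-163,0,76]]' 1 10
python3 - <<'E'
from m import *
s=sense();c=capture("wrist");cv2.imwrite("pics/w1.png",c["pixels"][:,:,::-1]);print(s["eef_pos"],Ro.from_rotvec(s["tool_rot"]).as_matrix().round(3),s["wrist_force"])
print(totool([.6047,.1081,.247],s))
E
```

```text
clock: 1.35
eef_pos: [0.5588, 0.1508, 0.2464]
tool_rot: [2.404, 2.022, -0.0]
wrist_force: [-0.2, 0.3, 0.6]
grip_width: 0.0878
[0.5587946  0.15078245 0.24639989] [[ 0.171  0.985  0.   ]
 [ 0.985 -0.171 -0.001]
 [-0.     0.    -1.   ]] [-0.15759396  0.29379778  0.5811449 ]
[-34.18384778  52.54137209  -0.57099175]
```

View pics/w1.png

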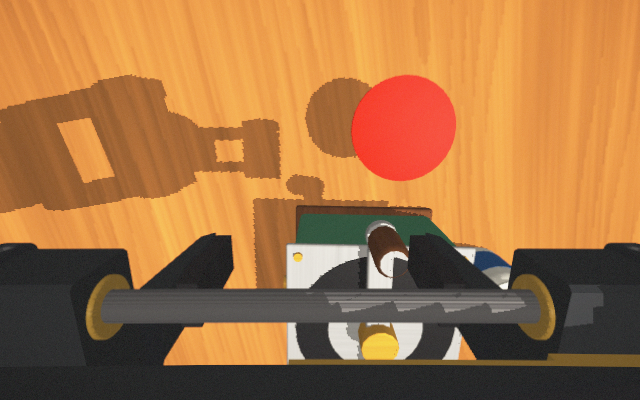

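The knob, with its top at about (388,262), is still right of the jaw centre. The cup lid is at (404,128) and the hub at (380,347). Next I move over the knob.

```bash
python3 -m creep '[[-17,26,0,0],[-34,52.5,0,0],[-34,52.5,0,0],[-34,52.5,0,0]]'
python3 - <<'E'
from m import *
s=sense();c=capture("wrist");cv2.imwrite("pics/w2.png",c["pixels"][:,:,::-1]);print(s["eef_pos"],s["wrist_force"])
H,S,V=masks(c)
for uv in((321,260),(322,348)): print(onz(c,uv,.186,s),onz(c,uv,.152,s))
E
```

```text
clock: 1.73
eef_pos: [0.6034, 0.1109, 0.246]
tool_rot: [-2.396, -2.03, 0.001]
wrist_force: [-0.1, -0.0, 0.3]
grip_width: 0.0884
[0.60335437 0.11089232 0.24600279] [-8.27316777e-02 -6.56199904e-06  2.65958982e-01]
[0.60014466 0.08142616 0.186     ] [0.59739171 0.06450513 0.152     ]
[0.58919366 0.01085072 0.186     ] [ 0.5845498  -0.01825665  0.152     ]
```

View pics/w2.png

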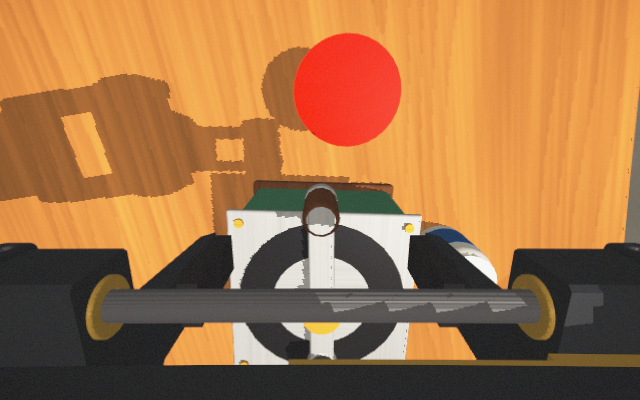

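The knob top is at (321,218), centred between the jaws. I'll check its position.

Run:
```python
from m import *
s=sense();c=capture("wrist")
for uv in((321,219),(339,219),(303,219)): p=onz(c,uv,.186,s);print(p,totool(p,s))
```

```text
[0.60439282 0.11140916 0.186     ] [-0.14737212  1.71546474 60.34480399]
[0.6160774  0.10948323 0.186     ] [-0.14206351 13.55770154 60.33515031]
[0.59270742 0.11333669 0.186     ] [ -0.15123663 -10.12783278  60.35445873]
```

```bash
python3 -m creep '[[-1,1.5,20,0],[-1,1.5,45,0],[-1,1.5,70,0],[-1,1.5,84,0],[-1,1.5,89,0],[-1,1.5,89,0]]'; python3 -m creep '[[0,0,0,0],[0,0,0,0],[0,0,0,0],[0,0,0,0],[0,0,0,0],[0,0,0,0],[0,0,0,0],[0,0,0,0]]' -0.6 20;  python3 - <<'E'
from m import *
s=sense();c=capture("wrist");cv2.imwrite("pics/w3.png",c["pixels"][:,:,::-1]);print(s["eef_pos"],s["wrist_force"],s["grip_width"])
E
```

```text
clock: 2.33
eef_pos: [0.6035, 0.1113, 0.1572]
tool_rot: [-2.393, -2.033, 0.002]
wrist_force: [-0.0, -0.3, 1.1]
grip_width: 0.088
clock: 3.0
eef_pos: [0.6043, 0.1105, 0.1578]
tool_rot: [-2.395, -2.033, -0.0]
wrist_force: [0.2, -0.3, -0.4]
grip_width: 0.0373
[0.60428046 0.11049857 0.15775866] [ 0.19518772 -0.34583641 -0.43612826] 0.0373317644449577
```

View pics/w3.png

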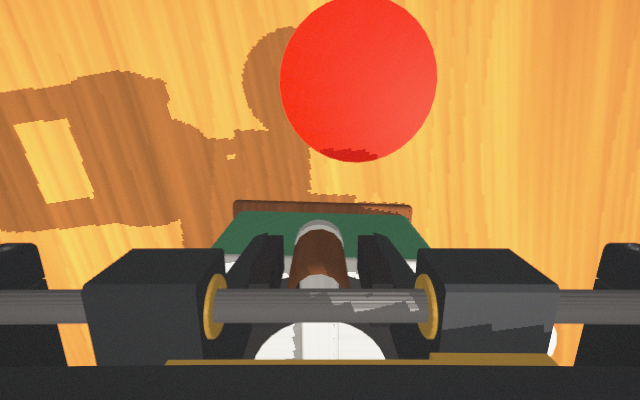

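The knob (320,265) is centred between the fingers, which are still closing.

```bash
python3 -m creep '[[0,0,0,0],[0,0,0,0],[0,0,0,0],[0,0,0,0],[0,0,0,0]]' -1 20;python3 -m creep '[[0,0,0,0],[0,0,0,0]]'
```

```text
clock: 3.47
eef_pos: [0.6042, 0.1105, 0.1577]
tool_rot: [-2.395, -2.033, 0.0]
wrist_force: [0.7, -0.6, -0.4]
grip_width: 0.0253
clock: 3.63
eef_pos: [0.6042, 0.1105, 0.1577]
tool_rot: [-2.395, -2.033, 0.0]
wrist_force: [0.7, 0.3, 0.2]
grip_width: 0.0252
```

Grip holds at 25.2 mm, matching the 26 mm knob. Now I rock clockwise along the arc in 6 mm steps, watching the tangential force.

```bash
cat > f.py <<'E'
from m import *
s=sense();A=Ro.from_rotvec(s["tool_rot"]).as_matrix();hub=np.array([.5882,.0095])
r=s["eef_pos"][:2]-hub
print("t",round(s["clock"],2),"Ftool",(A.T@s["wrist_force"]).round(2),"ang deg",round(np.degrees(np.arctan2(r[1],r[0])),2),"yaw x",round(np.degrees(np.arctan2(A[1,0],A[0,0])),2),"r",round(np.hypot(*r)*1000,1),"pos",s["eef_pos"].round(4),"w",round(s["grip_width"],4))
E
python3 f.py
python3 -m creep '[[0,3,0,1.7],[-0.2,6,0,3.4],[-0.2,6,0,3.4]]' >/dev/null; python3 f.py
```

```text
t 3.63 Ftool [ 0.45  0.59 -0.24] ang deg 80.98 yaw x 80.64 r 102.3 pos [0.6042 0.1105 0.1577] w 0.0252
t 3.88 Ftool [-0.1   0.07 -0.14] ang deg 77.42 yaw x 77.16 r 102.2 pos [0.6105 0.1093 0.1577] w 0.0255
```

```bash
python3 -m creep '[[0,3,0,1.7],[-0.2,6,0,3.4],[-0.2,6,0,3.4]]' >/dev/null; python3 f.py
```

```text
t 4.13 Ftool [-0.31  1.47  0.07] ang deg 74.1 yaw x 73.82 r 102.2 pos [0.6162 0.1078 0.1577] w 0.0256
```

```bash
python3 -m creep '[[0,3,0,1.7],[-0.2,6,0,3.4],[-0.2,6,0,3.4]]' >/dev/null; python3 f.py
```

```text
t 4.38 Ftool [ 0.76  1.6  -1.46] ang deg 70.77 yaw x 70.45 r 102.1 pos [0.6218 0.1059 0.1577] w 0.0253
```

```bash
for i in 1 2 3; do python3 -m creep '[[0,0,0,0]]' >/dev/null; python3 f.py; done
```

```text
t 4.47 Ftool [ 0.54 -0.32  0.63] ang deg 70.87 yaw x 70.54 r 102.1 pos [0.6217 0.106  0.1577] w 0.0252
t 4.55 Ftool [0.17 1.72 0.93] ang deg 70.93 yaw x 70.52 r 102.1 pos [0.6216 0.106  0.1577] w 0.0251
t 4.63 Ftool [0.65 0.9  0.5 ] ang deg 70.93 yaw x 70.5 r 102.1 pos [0.6216 0.106  0.1577] w 0.0254
```

```bash
python3 -m creep '[[0,2.5,0,1.4],[-0.1,5,0,2.9],[-0.1,5,0,2.9]]' >/dev/null; python3 f.py;python3 -m creep '[[0,0,0,0]]' >/dev/null; python3 f.py
```

```text
t 4.88 Ftool [ 0.23  0.4  -0.2 ] ang deg 67.85 yaw x 67.41 r 102.1 pos [0.6267 0.104  0.1577] w 0.025
t 4.97 Ftool [-0.14  1.58 -0.51] ang deg 67.91 yaw x 67.52 r 102.1 pos [0.6266 0.1041 0.1577] w 0.0254
```

```bash
python3 -m creep '[[0,2.5,0,1.4],[-0.1,5,0,2.9],[-0.1,5,0,2.9]]' >/dev/null; python3 f.py;python3 -m creep '[[0,0,0,0]]' >/dev/null; python3 f.py
```

```text
t 5.22 Ftool [-0.82  1.13  0.51] ang deg 65.0 yaw x 64.5 r 102.0 pos [0.6313 0.102  0.1577] w 0.0252
t 5.3 Ftool [-0.34  1.35 -0.21] ang deg 65.1 yaw x 64.62 r 102.0 pos [0.6312 0.102  0.1577] w 0.0253
```

```bash
python3 -m creep '[[0,2.5,0,1.4],[-0.1,5,0,2.9],[-0.1,5,0,2.9]]' >/dev/null; python3 f.py;python3 -m creep '[[0,0,0,0]]' >/dev/null; python3 f.py
```

```text
t 5.55 Ftool [0.1  0.5  1.18] ang deg 62.19 yaw x 61.6 r 102.0 pos [0.6358 0.0997 0.1577] w 0.0253
t 5.63 Ftool [-1.08  0.94  0.54] ang deg 62.28 yaw x 61.72 r 102.0 pos [0.6356 0.0998 0.1577] w 0.0254
```

```bash
python3 -m creep '[[0,2.5,0,1.4],[-0.1,5,0,2.9],[-0.1,5,0,2.9]]' >/dev/null; python3 f.py;python3 -m creep '[[0,0,0,0]]' >/dev/null; python3 f.py
```

```text
t 5.88 Ftool [-1.43  0.6  -0.89] ang deg 59.39 yaw x 58.7 r 101.9 pos [0.6401 0.0972 0.1577] w 0.0253
t 5.97 Ftool [-1.65  0.56 -0.06] ang deg 59.48 yaw x 58.82 r 101.9 pos [0.64   0.0973 0.1577] w 0.0254
```

```bash
python3 -m creep '[[0,2.5,0,1.4],[-0.1,5,0,2.9],[-0.1,5,0,2.9]]' >/dev/null; python3 f.py;python3 -m creep '[[0,0,0,0]]' >/dev/null; python3 f.py
```

```text
t 6.22 Ftool [-1.85 -1.24  0.02] ang deg 56.76 yaw x 55.8 r 101.9 pos [0.6441 0.0947 0.1576] w 0.0253
t 6.3 Ftool [-2.55 -1.61 -1.41] ang deg 56.85 yaw x 55.93 r 101.9 pos [0.6439 0.0949 0.1577] w 0.0255
```

```bash
python3 -m creep '[[0,2.5,0,1.4],[-0.1,5,0,2.9],[-0.1,5,0,2.9]]' >/dev/null; python3 f.py;python3 -m creep '[[0,0,0,0]]' >/dev/null; python3 f.py
```

```text
t 6.55 Ftool [-1.73 -6.37 -2.25] ang deg 54.38 yaw x 52.91 r 101.9 pos [0.6476 0.0924 0.1577] w 0.0255
t 6.63 Ftool [-3.22 -6.67 -2.51] ang deg 54.45 yaw x 52.99 r 101.9 pos [0.6475 0.0924 0.1577] w 0.0253
```

Clear contact: about -6.5 N tangential at 54.4°. I'll average over a few holds here.

```bash
for i in 1 2 3 4 5; do python3 -m creep '[[0,0,0,0]]' >/dev/null; python3 f.py; done
```

```text
t 6.72 Ftool [-2.71 -6.36 -1.97] ang deg 54.48 yaw x 53.0 r 101.9 pos [0.6474 0.0924 0.1576] w 0.0256
t 6.8 Ftool [-2.87 -6.01 -2.33] ang deg 54.48 yaw x 53.0 r 101.9 pos [0.6474 0.0924 0.1576] w 0.0253
t 6.88 Ftool [-3.43 -5.41 -1.92] ang deg 54.48 yaw x 53.0 r 101.9 pos [0.6474 0.0925 0.1577] w 0.0254
t 6.97 Ftool [-2.24 -6.6  -1.73] ang deg 54.48 yaw x 53.0 r 101.9 pos [0.6474 0.0924 0.1577] w 0.0251
t 7.05 Ftool [-2.4  -5.6  -2.22] ang deg 54.48 yaw x 53.0 r 101.9 pos [0.6474 0.0925 0.1577] w 0.0254
```

Clockwise end felt (6.1 N at 54.48°). Now back anticlockwise, quickly through the known free range and then in steps.

```bash
python3 -m creep '[[-0.1,-5.2,0,-3],[-0.5,-10.5,0,-6],[-1.2,-15.6,0,-9],[-2.2,-20.8,0,-12],[-3.4,-25.9,0,-15],[-4.9,-30.9,0,-18],[-6.6,-35.8,0,-21],[-8.6,-40.7,0,-24],[-8.6,-40.7,0,-24]]' >/dev/null; python3 f.py; python3 -m creep '[[0,0,0,0]]' >/dev/null; python3 f.py
```

```text
t 7.8 Ftool [-2.84 -1.1   1.58] ang deg 77.66 yaw x 77.1 r 102.3 pos [0.6101 0.1095 0.1577] w 0.0253
t 7.88 Ftool [-2.32 -0.84 -0.27] ang deg 77.41 yaw x 76.91 r 102.3 pos [0.6105 0.1094 0.1577] w 0.0256
```

```bash
python3 -m creep '[[0,-2.5,0,-1.4],[-0.1,-5,0,-2.9],[-0.1,-5,0,-2.9]]' >/dev/null; python3 f.py;python3 -m creep '[[0,0,0,0]]' >/dev/null; python3 f.py
```

```text
t 8.13 Ftool [-3.18 -0.65  1.07] ang deg 80.29 yaw x 79.97 r 102.4 pos [0.6055 0.1104 0.1577] w 0.0255
t 8.22 Ftool [-2.53 -0.16  0.89] ang deg 80.24 yaw x 79.88 r 102.4 pos [0.6056 0.1104 0.1577] w 0.0257
```

```bash
python3 -m creep '[[0,-2.5,0,-1.4],[-0.1,-5,0,-2.9],[-0.1,-5,0,-2.9]]' >/dev/null; python3 f.py;python3 -m creep '[[0,0,0,0]]' >/dev/null; python3 f.py
```

```text
t 8.47 Ftool [-2.76 -0.54  1.22] ang deg 83.19 yaw x 82.92 r 102.5 pos [0.6003 0.1113 0.1577] w 0.0254
t 8.55 Ftool [-4.59 -0.43  0.88] ang deg 83.13 yaw x 82.81 r 102.5 pos [0.6005 0.1113 0.1577] w 0.0252
```

```bash
python3 -m creep '[[-0.2,-2.5,0,-1.4],[-0.4,-5,0,-2.9],[-0.4,-5,0,-2.9]]' >/dev/null; python3 f.py;python3 -m creep '[[0,0,0,0]]' >/dev/null; python3 f.py
```

```text
t 8.8 Ftool [-2.2  -1.31  1.75] ang deg 86.05 yaw x 85.83 r 102.5 pos [0.5953 0.1117 0.1577] w 0.0256
t 8.88 Ftool [-0.7  -0.69  1.28] ang deg 85.97 yaw x 85.73 r 102.5 pos [0.5954 0.1117 0.1577] w 0.0251
```

```bash
python3 -m creep '[[-0.2,-2.5,0,-1.4],[-0.4,-5,0,-2.9],[-0.4,-5,0,-2.9]]' >/dev/null; python3 f.py;python3 -m creep '[[0,0,0,0]]' >/dev/null; python3 f.py
```

```text
t 9.13 Ftool [-0.81 -0.83  1.73] ang deg 88.88 yaw x 88.74 r 102.4 pos [0.5902 0.1119 0.1577] w 0.0251
t 9.22 Ftool [ 0.71 -1.06  1.14] ang deg 88.8 yaw x 88.63 r 102.4 pos [0.5904 0.1119 0.1578] w 0.0251
```

```bash
python3 -m creep '[[-0.2,-2.5,0,-1.4],[-0.4,-5,0,-2.9],[-0.4,-5,0,-2.9]]' >/dev/null; python3 f.py;python3 -m creep '[[0,0,0,0]]' >/dev/null; python3 f.py
```

```text
t 9.47 Ftool [ 2.82 -0.4   0.97] ang deg 91.71 yaw x 91.64 r 102.3 pos [0.5852 0.1118 0.1577] w 0.0255
t 9.55 Ftool [ 4.47 -0.16  0.43] ang deg 91.62 yaw x 91.54 r 102.3 pos [0.5853 0.1118 0.1577] w 0.0251
```

```bash
python3 -m creep '[[0.3,-2.5,0,-1.4],[0.2,-5,0,-2.9],[0.2,-5,0,-2.9]]' >/dev/null; python3 f.py;python3 -m creep '[[0,0,0,0]]' >/dev/null; python3 f.py
```

```text
t 9.8 Ftool [ 3.27 -0.64  1.69] ang deg 94.5 yaw x 94.54 r 102.4 pos [0.5802 0.1116 0.1577] w 0.0257
t 9.88 Ftool [ 3.51 -0.75  1.16] ang deg 94.41 yaw x 94.43 r 102.4 pos [0.5803 0.1116 0.1577] w 0.0257
```

```bash
python3 -m creep '[[0,-2.5,0,-1.4],[-0.1,-5,0,-2.9],[-0.1,-5,0,-2.9]]' >/dev/null; python3 f.py;python3 -m creep '[[0,0,0,0]]' >/dev/null; python3 f.py
```

```text
t 10.13 Ftool [ 5.83 -0.4   0.83] ang deg 97.32 yaw x 97.44 r 102.4 pos [0.5752 0.111  0.1577] w 0.0253
t 10.22 Ftool [6.05 0.22 1.12] ang deg 97.22 yaw x 97.33 r 102.4 pos [0.5753 0.1111 0.1577] w 0.0256
```

```bash
python3 -m creep '[[0,-2.5,0,-1.4],[-0.1,-5,0,-2.9],[-0.1,-5,0,-2.9]]' >/dev/null; python3 f.py;python3 -m creep '[[0,0,0,0]]' >/dev/null; python3 f.py
```

```text
t 10.47 Ftool [ 5.2  -1.19  0.26] ang deg 100.07 yaw x 100.29 r 102.4 pos [0.5703 0.1103 0.1577] w 0.0251
t 10.55 Ftool [ 4.6  -1.52 -0.01] ang deg 100.02 yaw x 100.22 r 102.4 pos [0.5704 0.1104 0.1577] w 0.0256
```

```bash
python3 -m creep '[[0.3,-2.5,0,-1.4],[0.5,-5,0,-2.9],[0.5,-5,0,-2.9]]' >/dev/null; python3 f.py;python3 -m creep '[[0,0,0,0]]' >/dev/null; python3 f.py
```

```text
t 10.8 Ftool [2.84 0.13 1.65] ang deg 102.88 yaw x 103.19 r 102.5 pos [0.5653 0.1095 0.1577] w 0.0254
t 10.88 Ftool [ 2.36 -0.77  1.98] ang deg 102.8 yaw x 103.09 r 102.5 pos [0.5655 0.1095 0.1577] w 0.0257
```

```bash
python3 -m creep '[[0,-2.5,0,-1.4],[0.1,-5,0,-2.9],[0.1,-5,0,-2.9]]' >/dev/null; python3 f.py;python3 -m creep '[[0,0,0,0]]' >/dev/null; python3 f.py
```

```text
t 11.13 Ftool [ 1.38 -0.96  1.77] ang deg 105.6 yaw x 106.04 r 102.6 pos [0.5606 0.1084 0.1577] w 0.0254
t 11.22 Ftool [ 1.53 -1.27  2.04] ang deg 105.52 yaw x 105.96 r 102.6 pos [0.5607 0.1084 0.1577] w 0.0256
```

```bash
python3 -m creep '[[0,-2.5,0,-1.4],[0,-5,0,-2.9],[0,-5,0,-2.9]]' >/dev/null; python3 f.py;python3 -m creep '[[0,0,0,0]]' >/dev/null; python3 f.py
```

```text
t 11.47 Ftool [0.8  1.56 2.81] ang deg 108.19 yaw x 108.92 r 102.7 pos [0.5561 0.1071 0.1577] w 0.0255
t 11.55 Ftool [-0.65  2.02  2.56] ang deg 108.14 yaw x 108.84 r 102.7 pos [0.5562 0.1071 0.1577] w 0.0252
```

```bash
python3 -m creep '[[0,-2.5,0,-1.4],[0,-5,0,-2.9],[0,-5,0,-2.9]]' >/dev/null; python3 f.py;python3 -m creep '[[0,0,0,0]]' >/dev/null; python3 f.py
```

```text
t 11.8 Ftool [0.34 6.9  5.49] ang deg 110.62 yaw x 111.82 r 102.7 pos [0.552  0.1057 0.1578] w 0.0254
t 11.88 Ftool [0.25 6.87 4.49] ang deg 110.54 yaw x 111.75 r 102.7 pos [0.5521 0.1057 0.1578] w 0.0253
```

```bash
for i in 1 2 3 4 5; do python3 -m creep '[[0,0,0,0]]' >/dev/null; python3 f.py; done
```

```text
t 11.97 Ftool [-0.36  8.05  4.61] ang deg 110.52 yaw x 111.74 r 102.7 pos [0.5522 0.1057 0.1578] w 0.0251
t 12.05 Ftool [-0.98  7.16  5.08] ang deg 110.52 yaw x 111.75 r 102.8 pos [0.5522 0.1057 0.1577] w 0.0256
t 12.13 Ftool [-1.11  7.1   3.74] ang deg 110.52 yaw x 111.74 r 102.7 pos [0.5522 0.1057 0.1577] w 0.0255
t 12.22 Ftool [-0.06  6.    5.06] ang deg 110.51 yaw x 111.75 r 102.7 pos [0.5522 0.1057 0.1578] w 0.0253
t 12.3 Ftool [-0.51  7.41  5.43] ang deg 110.51 yaw x 111.74 r 102.7 pos [0.5522 0.1057 0.1578] w 0.0254
```

Anticlockwise end felt (7.0 N at 110.52°). Equal-force middle is at about 82.3°, so I'll go there.

```bash
python3 -m creep '[[-0.1,5.2,0,3],[-0.5,10.5,0,6],[-1.2,15.6,0,9],[-2.2,20.8,0,12],[-3.4,25.9,0,15],[-4.9,30.9,0,18],[-6.6,35.8,0,21],[-8.6,40.7,0,24],[-10.9,45.4,0,27],[-12,47.7,0,28.5],[-12,47.7,0,28.5],[-12,47.7,0,28.5]]' >/dev/null; python3 f.py; python3 -m creep '[[0,0,0,0],[0,0,0,0]]' >/dev/null; python3 f.py
```

```text
t 13.3 Ftool [-6.95  0.88  0.92] ang deg 83.36 yaw x 83.32 r 102.6 pos [0.6001 0.1114 0.1577] w 0.0252
t 13.47 Ftool [-6.32  0.91  1.53] ang deg 83.48 yaw x 83.35 r 102.6 pos [0.5999 0.1114 0.1577] w 0.0251
```

```bash
python3 -m creep '[[-0.5,1,0,0.6],[-1,2.1,0,1.2],[-1,2.1,0,1.2],[-1,2.1,0,1.2]]' >/dev/null; python3 f.py; python3 -m creep '[[0,0,0,0],[0,0,0,0]]' >/dev/null; python3 f.py
```

```text
t 13.8 Ftool [-2.33 -0.54  0.9 ] ang deg 82.35 yaw x 82.15 r 102.4 pos [0.6018 0.111  0.1577] w 0.0255
t 13.97 Ftool [-2.55  0.58  1.44] ang deg 82.35 yaw x 82.15 r 102.4 pos [0.6018 0.111  0.1577] w 0.0255
```

At 82.35°, well within ±2.3°. I'll release, rise and look.

```bash
python3 -m creep '[[0,0,0,0],[0,0,0,0],[0,0,0,0],[0,0,0,0],[0,0,0,0],[0,0,0,0]]' 0.3; python3 -m creep '[[0,0,-15,0],[0,0,-40,0],[0,0,-70,0],[0,0,-90,0],[0,0,-90,0],[0,0,-90,0]]'
python3 - <<'E'
from m import *
s=sense();c=capture("wrist");cv2.imwrite("pics/w4.png",c["pixels"][:,:,::-1])
t=capture("top");cv2.imwrite("pics/t4.png",t["pixels"][:,:,::-1]);cc=capture("scene");cv2.imwrite("pics/s4.png",cc["pixels"][:,:,::-1])
for n,c in(("top",t),("scene",cc)):
    H,S,V=masks(c);red=((H<6)|(H>174))&(S>170)&(V>120)
    print(n,[b for b in blobs(red,60) if b[0][0]>200 and b[0][0]<450 and b[0][1]>120 and b[0][1]<300])
E
python3 f.py
```

```text
clock: 14.47
eef_pos: [0.6019, 0.1111, 0.1578]
tool_rot: [-2.368, -2.064, -0.0]
wrist_force: [0.6, -1.3, 0.5]
grip_width: 0.057
clock: 14.97
eef_pos: [0.602, 0.1111, 0.2483]
tool_rot: [2.368, 2.063, 0.002]
wrist_force: [0.3, 0.1, -0.4]
grip_width: 0.0572
top [(array([359.1, 236.8]), [353, 231, 13, 13, 132])]
scene [(array([303.1, 149.9]), [285, 139, 39, 22, 553]), (array([288.2, 240.2]), [282, 234, 14, 13, 138])]
t 15.12 Ftool [0.99 0.3  0.11] ang deg 82.6 yaw x 82.13 r 102.4 pos [0.6014 0.1111 0.2462] w 0.057
```

View pics/w4.png

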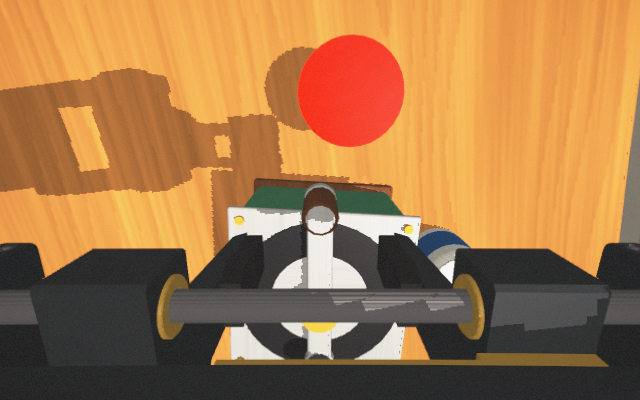

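View pics/t4.png

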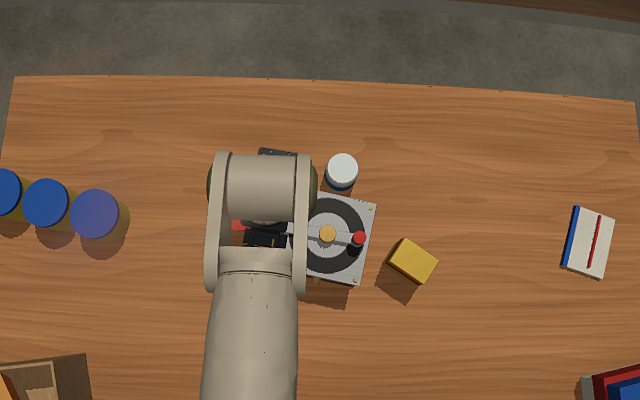

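View pics/s4.png

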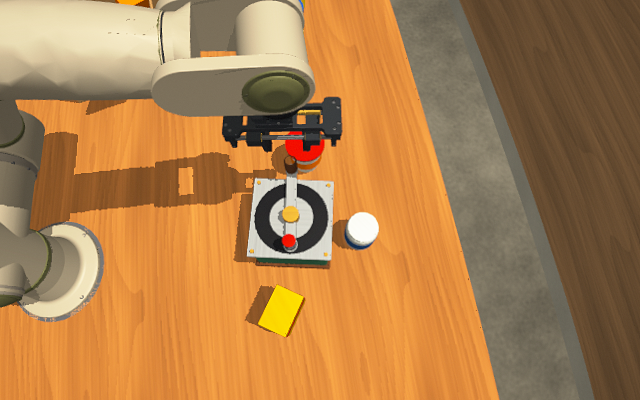

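The knob is still centred at (320,220). The pin has shifted to (359.1,236.8) in the top view, a small anticlockwise turn that agrees with the +1.4° from the arm. The bystanders are unmoved. Next: shut the fingers and go over the pin.

Run:
```python
from m import *
print(totool([.5795,-.0496,.246]))
```

```text
[-162.13683353    0.29378731    0.22757643]
```

```bash
python3 -m creep '[[-25,0,0,0],[-55,0,0,0],[-85,0,0,0],[-115,0,0,0],[-145,0,0,0],[-162,0,0,0],[-162,0,0,0],[-162,0,0,0],[-162,0,0,0],[-162,0,0,0],[-162,0,0,0],[-162,0,0,0]]' -1 20
python3 - <<'E'
from m import *
s=sense();c=capture("wrist");cv2.imwrite("pics/w5.png",c["pixels"][:,:,::-1])
H,S,V=masks(c);red=((H<6)|(H>174))&(S>150)&(V>100)
for b in blobs(red,60): print(b,onz(c,b[0],.178,s),totool(onz(c,b[0],.178,s),s))
E
python3 f.py
```

```text
clock: 16.12
eef_pos: [0.5798, -0.0486, 0.2476]
tool_rot: [-2.367, -2.065, -0.0]
wrist_force: [0.2, 0.5, 0.2]
grip_width: 0.0004
(array([318.7, 212.2]), [301, 195, 36, 36, 999]) [ 0.58012995 -0.04717196  0.178     ] [ 1.4564312   0.1778667  69.64085853]
t 16.17 Ftool [-0.03 -0.12  1.67] ang deg -98.24 yaw x 82.19 r 58.9 pos [ 0.5798 -0.0488  0.2477] w 0.0005
```

View pics/w5.png

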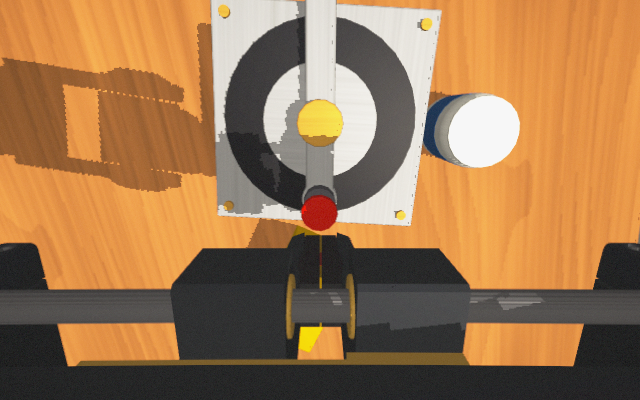

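The pin's red top is at (318.7,212.2), within 1.5 mm of the tool axis, and the fingers are shut. Descend to just above it.

```bash
python3 -m creep '[[0.5,0,15,0],[0.8,0,35,0],[0.8,0,48,0],[0.8,0,56,0],[0.8,0,56,0],[0.8,0,56,0]]'; python3 f.py; python3 -m creep '[[0,0,1,0],[0,0,2,0],[0,0,2,0]]';python3 f.py
```

```text
clock: 16.67
eef_pos: [0.58, -0.0485, 0.1921]
tool_rot: [2.368, 2.064, 0.0]
wrist_force: [0.5, 0.2, -0.6]
grip_width: 0.0004
t 16.67 Ftool [0.23 0.48 0.58] ang deg -98.06 yaw x 82.14 r 58.6 pos [ 0.58   -0.0485  0.1921] w 0.0004
clock: 16.92
eef_pos: [0.58, -0.0487, 0.1902]
tool_rot: [2.368, 2.063, 0.001]
wrist_force: [-0.6, -0.0, 0.9]
grip_width: 0.0005
t 16.92 Ftool [-0.13 -0.59 -0.87] ang deg -98.06 yaw x 82.14 r 58.7 pos [ 0.58   -0.0487  0.1902] w 0.0005
```

```bash
for i in 1 2 ; do python3 -m creep '[[0,0,1,0],[0,0,2,0],[0,0,2,0]]'>/dev/null;python3 f.py;done
```

```text
t 17.17 Ftool [ 0.78 -0.1   0.1 ] ang deg -98.26 yaw x 82.13 r 58.7 pos [ 0.5798 -0.0486  0.1876] w 0.0005
t 17.42 Ftool [ 0.27 -0.05 -0.45] ang deg -98.2 yaw x 82.13 r 58.7 pos [ 0.5798 -0.0486  0.1857] w 0.0007
```

Contact is expected about here. Continuing in 1 mm steps.

```bash
for i in 1 2 3; do python3 -m creep '[[0,0,1,0],[0,0,1,0]]'>/dev/null;python3 f.py;done
```

```text
t 17.58 Ftool [ 0.29  0.47 -1.67] ang deg -98.2 yaw x 82.13 r 58.8 pos [ 0.5798 -0.0487  0.1847] w 0.0007
t 17.75 Ftool [-0.46  0.09 -0.54] ang deg -98.18 yaw x 82.13 r 58.7 pos [ 0.5798 -0.0486  0.1837] w -0.0
t 17.92 Ftool [-1.    0.7  -0.62] ang deg -98.22 yaw x 82.13 r 58.8 pos [ 0.5798 -0.0486  0.1826] w 0.0004
```

```bash
python3 -m creep '[[0,0,1,0],[0,0,1,0]]'>/dev/null;python3 f.py
```

```text
t 18.08 Ftool [ 0.23  0.16 -0.18] ang deg -98.2 yaw x 82.13 r 58.7 pos [ 0.5798 -0.0486  0.1816] w 0.0003
```

```bash
python3 -m creep '[[0,0,1,0],[0,0,1,0]]'>/dev/null;python3 f.py
```

```text
t 18.25 Ftool [ 0.34  0.38 -1.09] ang deg -98.21 yaw x 82.13 r 58.7 pos [ 0.5798 -0.0486  0.1806] w 0.0006
```

```bash
python3 -m creep '[[0,0,1,0],[0,0,1,0]]'>/dev/null;python3 f.py
```

```text
t 18.42 Ftool [-0.29 -0.1   0.14] ang deg -98.24 yaw x 82.13 r 58.7 pos [ 0.5798 -0.0486  0.1795] w 0.0005
```

Run:
```python
from m import *
s=sense();c=capture("wrist");cv2.imwrite("pics/w6.png",c["pixels"][:,:,::-1])
c=capture("scene");cv2.imwrite("pics/s6.png",cv2.resize(c["pixels"][150:300,200:400],None,fx=4,fy=4,interpolation=cv2.INTER_CUBIC)[:,:,::-1])
```

```text
(no output)
```

View pics/w6.png

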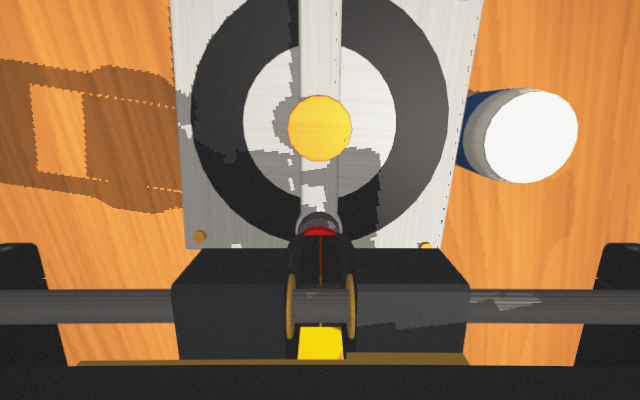

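View pics/s6.png

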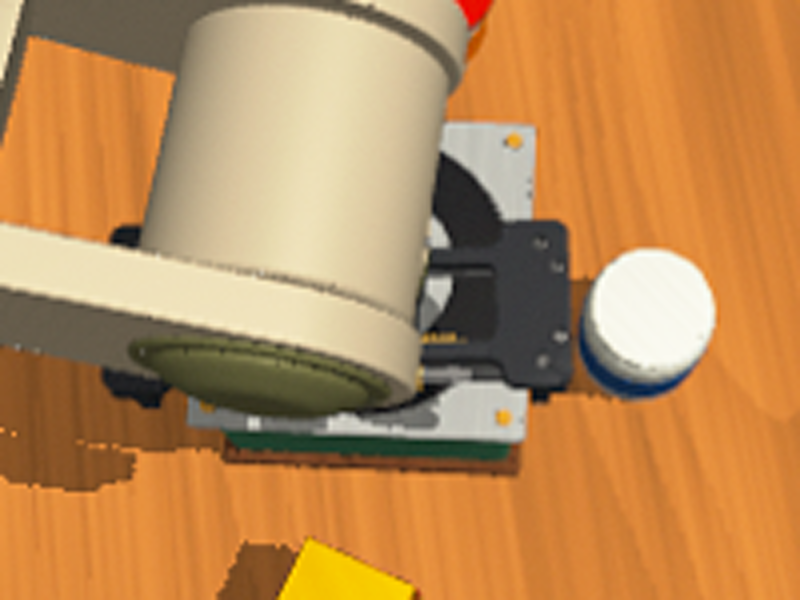

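The fingers sit on or just above the pin, with the red edge showing at (320,230). No force yet, so I carry on in 1 mm steps.

```bash
python3 -m creep '[[0,0,1,0]]'>/dev/null;python3 f.py; python3 -m creep '[[0,0,0,0]]'>/dev/null;python3 f.py
```

```text
t 18.6 Ftool [-0.46 -0.59 -2.57] ang deg -98.21 yaw x 82.14 r 58.8 pos [ 0.5798 -0.0487  0.1788] w 0.0007
t 18.68 Ftool [-0.63  0.67 -0.59] ang deg -98.25 yaw x 82.13 r 58.7 pos [ 0.5798 -0.0486  0.1786] w 0.0006
```

```bash
python3 -m creep '[[0,0,1,0]]'>/dev/null;python3 f.py; python3 -m creep '[[0,0,0,0]]'>/dev/null;python3 f.py
```

```text
t 18.77 Ftool [ 0.72 -0.68 -2.18] ang deg -98.22 yaw x 82.13 r 58.7 pos [ 0.5798 -0.0486  0.1778] w 0.0003
t 18.85 Ftool [-0.61 -0.28  0.02] ang deg -98.26 yaw x 82.13 r 58.7 pos [ 0.5798 -0.0486  0.1776] w 0.0002
```

```bash
python3 -m creep '[[0,0,1,0]]'>/dev/null;python3 f.py; python3 -m creep '[[0,0,0,0]]'>/dev/null;python3 f.py
```

```text
t 18.93 Ftool [ 0.31 -0.36 -2.  ] ang deg -98.23 yaw x 82.14 r 58.7 pos [ 0.5798 -0.0486  0.1768] w 0.0005
t 19.02 Ftool [-0.09 -0.2  -1.  ] ang deg -98.25 yaw x 82.13 r 58.7 pos [ 0.5798 -0.0486  0.1766] w 0.0002
```

The pin is moving (about 2.3 N while moving) and is already past the 5 mm entry, so it is in the hole. Pressing on gently.

```bash
python3 -m creep '[[0,0,1,0],[0,0,2,0],[0,0,3,0]]'>/dev/null;python3 f.py
```

```text
t 19.27 Ftool [ 0.27 -0.41 -1.78] ang deg -98.21 yaw x 82.13 r 58.7 pos [ 0.5798 -0.0486  0.1737] w 0.0005
```

```bash
python3 -m creep '[[0,0,1,0],[0,0,2,0],[0,0,3,0]]'>/dev/null;python3 f.py
```

```text
t 19.52 Ftool [ 0.35 -0.01 -2.53] ang deg -98.22 yaw x 82.13 r 58.7 pos [ 0.5798 -0.0486  0.1706] w 0.0004
```

```bash
python3 -m creep '[[0,0,0.7,0],[0,0,1.4,0]]'>/dev/null;python3 f.py
```

```text
t 19.68 Ftool [-0.68 -0.74 -3.77] ang deg -98.22 yaw x 82.13 r 58.7 pos [ 0.5798 -0.0486  0.1692] w 0.0003
```

```bash
python3 -m creep '[[0,0,0.5,0],[0,0,0.5,0]]'>/dev/null;python3 f.py
```

```text
t 19.85 Ftool [-0.47 -0.09 -1.46] ang deg -98.25 yaw x 82.14 r 58.7 pos [ 0.5798 -0.0486  0.1687] w 0.0006
```

```bash
python3 -m creep '[[0,0,0.5,0],[0,0,0.5,0]]'>/dev/null;python3 f.py
```

```text
t 20.02 Ftool [-0.19  0.09 -2.5 ] ang deg -98.21 yaw x 82.14 r 58.7 pos [ 0.5798 -0.0486  0.1684] w 0.0005
```

```bash
python3 -m creep '[[0,0,0.3,0],[0,0,0.3,0]]'>/dev/null;python3 f.py
```

```text
t 20.18 Ftool [-0.12 -1.21 -5.1 ] ang deg -98.14 yaw x 82.14 r 58.8 pos [ 0.5799 -0.0487  0.1684] w 0.0003
```

Bottom stop reached: force rises to 5 N with no further travel, tips at 160.4 mm (fully down is 160). Withdraw and verify.

```bash
python3 -m creep '[[0,0,-5,0],[0,0,-25,0],[0,0,-60,0],[0,0,-95,0],[0,0,-120,0],[0,0,-120,0]]'; python3 -m creep '[[35,0,0,0],[70,0,0,0],[105,0,0,0],[140,0,0,0],[175,0,0,0],[200,0,0,0],[200,0,0,0],[200,0,0,0]]'
python3 - <<'E'
from m import *
t=capture("top");cv2.imwrite("pics/t7.png",t["pixels"][:,:,::-1]);cc=capture("scene");cv2.imwrite("pics/s7.png",cc["pixels"][:,:,::-1])
uv=[]
for n,c in(("top",t),("scene",cc)):
    H,S,V=masks(c);red=((H<6)|(H>174))&(S>150)&(V>80)
    b=[b for b in blobs(red,60) if 270<b[0][0]<450 and 225<b[0][1]<270];print(n,b);uv.append(b[0][0])
print(tri(ray(t,uv[0]),ray(cc,uv[1])))
E
python3 f.py
```

```text
clock: 20.68
eef_pos: [0.581, -0.0489, 0.2936]
tool_rot: [2.363, 2.059, 0.008]
wrist_force: [-0.7, 0.1, 0.6]
grip_width: 0.0001
clock: 21.35
eef_pos: [0.6069, 0.1503, 0.287]
tool_rot: [-2.366, -2.066, 0.002]
wrist_force: [-0.1, -0.2, -0.4]
grip_width: 0.0005
top [(array([358.2, 237.8]), [352, 232, 13, 13, 134])]
scene [(array([289. , 242.3]), [283, 236, 13, 13, 137])]
(array([ 0.57937942, -0.04947801,  0.15926772]), np.float64(0.001670866901744778))
t 21.45 Ftool [-0.34  0.02 -1.01] ang deg 82.27 yaw x 82.1 r 140.4 pos [0.6071 0.1486 0.2875] w 0.0001
```

View pics/s7.png

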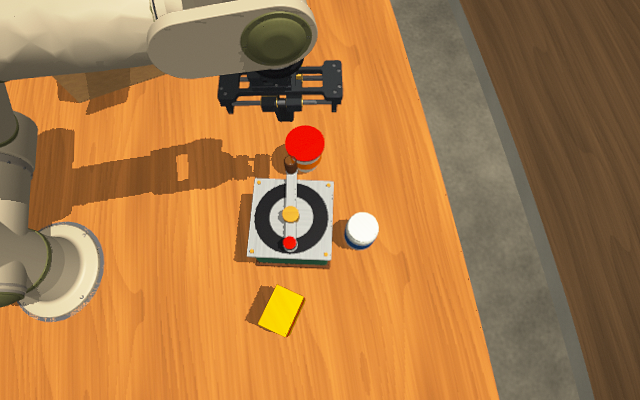

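View pics/t7.png

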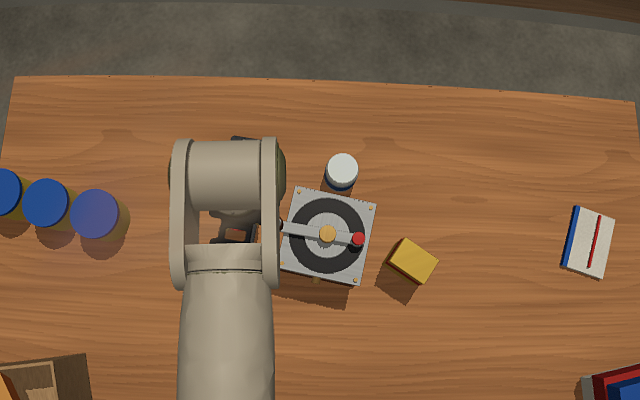

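The pin top, at (358.2,237.8) in the top view and (289,242.3) in the scene view, triangulates to 159 mm; it was 176 mm before. The goods have not moved and the arm is clear, so I'm handing in.

```bash
python3 -c "
from station import close_job;print(close_job())"
```

```text
the job is handed in; nothing more can be done
None
```

The mill is locked and I handed the job in at about 21 s; `close_job()` gave no verdict.

- **Finding the free play:** I held the knob and turned it clockwise until it pressed back with about 6 N (54.5° in my measurement). Anticlockwise it pressed back with about 7 N at 110.5°. I set the crank at 82.35°, against a worked-out middle of 82.3°, and let go.
- **Pressing the pin:** with the fingers shut, the pin went down at about 2–4 N and never caught on the coupling. At the bottom stop the force reached about 5 N.
- **Last checks:** between the two cameras the pin top dropped from 176 to 159 mm, about 17 mm of its 18. The fingertip height at the stop gave 17.6 mm. The cup, carton and can showed no movement in the images, and the arm stands clear of everything.
- **Disagreements:** the top and scene cameras differed by 2–3 mm. The knob force in free play read about ±1 N with the wrong sign for friction. It was about equal on both sides, so it cancels when taking the middle.

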